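Set out a turned-part kit on the marking station's set-up plate

TASK

Set out the four loose turned parts upright on the green set-up plate, ready for marking: first stand the flanged hub midway between the V-block and the round post, then slip the ring over the hub's spigot so that it lies flat on the flange. Stand the hex fitting squarely behind the V-block and the stepped pin squarely in front of the round post, each with a clear gap of about 30 mm to its locator (front is the robot's side, and front and behind follow the edges of the plate). Leave the spanner, the jar and the blue bin where they are.

Things in the scene. Friction and masses are not known exactly. Their poses are not given: they have to be found in the camera images.
- plate: green set-up plate fixed on the bench, 250 (x) by 320 (y) by 8 mm; origin at the centre of its underside, so its top is 8 mm above the origin; x points to its rear edge (away from the robot), y to its left edge, z up. It lies turned up to 9 degrees
- vblock: steel V-block fixed on the plate, 50 by 50 mm and 40 mm high with a V groove in its top along x; origin at the centre of its underside, on the plate's top; its axes are parallel to the plate's. It is at either the left or the right of the plate
- post: plain round aluminium post fixed on the plate, 44 mm diameter, 55 mm high; origin at the centre of its underside, on the plate's top; its axes are parallel to the plate's. It is at the other side of the plate from the V-block, their centres about 194 to 215 mm apart
- hub_mid (a point): loose steel flanged hub, standing: a round flange 66 mm diameter and 16 mm thick below, a plain spigot 21 mm diameter above it, 50 mm high in all, with a 3 mm chamfer at the top; the point is on its axis, 25 mm above its underside; z up along the axis; about 0.5 kg
- ring_mid (a point): loose plain steel ring lying flat, outside diameter 50 mm, bore 30 mm, 22 mm high; the point is at its centre, 11 mm above its underside; z up along its axis; about 0.2 kg
- hexfit_mid (a point): loose steel hex fitting, standing: a hexagon 50 mm over its corners and 24 mm high below, a round neck 22 mm diameter above it, 52 mm high in all; the point is on its axis, 26 mm above its underside; z up along the axis; about 0.35 kg
- pin_mid (a point): loose steel stepped pin, standing, the tallest part: foot 34 mm diameter and 18 mm high, then 22 mm diameter up to 58 mm, then 12 mm diameter up to 76 mm; the point is on its axis, 38 mm above its underside; z up along the axis; about 0.22 kg
- spanner: bystander: steel spanner 170 mm long lying on the bench beyond the plate, to be left alone; origin on its underside, x along it
- jar: bystander: small closed jar 64 mm diameter, 75 mm high, beyond the plate on the left, to be left alone; origin at the centre of its underside
- bin: bystander: open blue plastic bin 100 by 160 by 60 mm beyond the plate, to be left alone; origin at the centre of its underside
Not all that is in view belongs to the job. What is shaped like the part that bears ring_mid but pink is not meant. What is shaped like the part that bears hub_mid but red is not meant.

How it is judged:
By the outcome, as a careful person would: the job done as asked, in the order asked, and still so for the second after the job is handed in, with the robot touching nothing.
It also fails if it takes over 120 s, if anything falls off the work surface, if the arm or the gripper's body presses on something with over 40 N, if the wrist force passes 120 N, or if a joint passes its speed limit or range.

ROBOT

A 7-joint arm with a two-finger parallel gripper is mounted at the origin on the work surface. World frame = base frame: x ahead of the robot, y to its left, z up, the work surface at z = 0. Lengths are in m, angles in rad, forces in N, time in s.
With the tool pointing down it reaches from about 0.4 to 0.85 m from the base axis. Payload 10.4 kg.
Tool frame: the origin (TCP) lies at the very end of the fingers, on their centre line; the grasp point (between the pads) lies 19 mm behind it; z points along the fingers, y is the line along which they close (so a half turn about z gives the same grasp; the last joint's range is limited). The gripper opens to 85 mm and grips with 20 to 120 N. Pads are 22 mm wide; open, the fingers measure 114 mm over their backs; the gripper's body (76 mm by 85 mm) begins 54 mm behind the grasp point. The pads swing forward as they close: fully open they stand 13 mm farther back than shut.
Start: joints at [1.125, 0.332, -0.065, 1.46, 0.022, 1.35, -0.088], TCP at [0.256, -0.57, 0.231] pointing down, gripper open.
Joint ranges: [-2.6, 2.6], [-0.5, 2.12], [-1.47, 1.34], [0.16, 2.42], [-1.27, 4.41], [0.06, 2.06], [-2.6, 2.6]. Speed limits (rad/s): [2.22, 2.22, 2.79, 2.79, 3.14, 3.14, 3.14].

INTERFACE

Orientations are given as a unit quaternion [x, y, z, w].
In Python, from workcell import * gives the robot as it stands.
- The arm moves only by the tool step_arm, never from a script. Its argument "commands" is one flat list of numbers, 7 for each row, row after row: the finger opening in mm, from 0 to 85.4, then the shift along the world's x, y, z as a fraction of full scale, then the turn, a rotation vector about the world's x, y, z as a fraction of full scale. A call has exactly 10 rows; each row is the pose to reach, as a shift and turn from the pose commanded when the call began, turning the shorter way round; what a row does not reach only later rows make up. Full scale, the value 1, is 0.6 m for a shift and pi rad for a turn. A row lasts 1/8 s, in which the tool goes at most 62.5 mm and 10.7 degrees, less where a joint would pass 70% of its speed; a pose out of reach is approached as far as the arm can. A call with a number of a shift or a turn outside -1 to 1 is refused whole. A call with a gripper value outside its range is refused whole. The fingers move at their own pace and stop on an object; "squeeze" is the grip in N (left out, the last holds). Time passes only in rows, so rows that repeat a pose let the fingers close, or fill a call up. It gives the time, the measured TCP pose, the force, the opening and the grip force at its end, in the units of the state.
- get_obs(): the state, without advancing time (a new reading comes with each control period).
- camera(name): name is "scene" or "top" or "wrist"; returns the picture (420x560x3 uint8, red, green, blue); there is no depth.
- camera_params(name): a dict with "mtx" (3x3 intrinsics, pixels), "dist" ([k1, k2, p1, p2, k3] as OpenCV has them; the pictures are not rectified), "extrinsics" (4x4, takes a point from world to camera coordinates); the wrist camera has in their place "tool_from_camera" (4x4, takes a point from camera to tool coordinates, whose origin is the TCP and whose axes are the flange's). Camera axes: x right, y down, z forward; pixel columns grow to the right and rows downward; lengths in m; the calibration is good to about 2 mm. A picture is of the moment at which its call begins: read the wrist's pose just before it. camera_params takes no time and is no camera call.
- hand_in(): hands the job in; it is judged then, once.
The state is a dict: "clock": time; "joint_pos": joint angles; "joint_velocities": joint speeds; "tau": joint torques, N m; "position": TCP position; "ee_rot": TCP orientation; "ft_force": force on the tool from outside, world axes, zero at the start; "torque": the same for the moment, N m; "grip_width": opening from 0.0 (shut) to 1.0 (fully open); "grasp_force": force on a finger pad.
Only numpy, scipy, OpenCV 4.12 (cv2) and the standard library are available. Lean on these libraries where they do the work, as an engineer would, in place of code of your own. Each camera call takes 0.05 s, during which the arm holds its last target. There are 200 camera calls.

## Working session

There is one attempt and no reset: what is moved stays moved. The work goes in short steps, Python scripts to look and compute and a tool call to move; the robot and the scene stay as the last step left them, time stands still between calls to the robot, and variables do not carry over. Pictures are saved under pics/ and viewed, at most 14 in all, crops included, and the job is handed in when it is done.

Besides the shell and the picture viewer there is one more tool, called after "Request:" as name(argument=value, ...) on one line, values as JSON. step_arm: Moves the arm, as the interface text tells. Its arguments: {"type":"object","properties":{"commands":{"type":"array","items":{"type":"number"}},"squeeze":{"type":"number"}},"required":["commands"]}

```bash
ls; mkdir -p pics; python3 - <<'E'
from workcell import *
import cv2
for n in ("scene","top"):
    cv2.imwrite(f"pics/{n}0.png",camera(n)[:,:,::-1])
    p=camera_params(n); print(n,p)
print(camera_params("wrist")); print(get_obs())
E
```

```text
pics
scene {'mtx': array([[515.06633924,   0.        , 275.42474906],
       [  0.        , 515.06633924, 204.53189464],
       [  0.        ,   0.        ,   1.        ]]), 'dist': array([-0.17812065,  0.        ,  0.        ,  0.        ,  0.        ]), 'extrinsics': array([[-0.14956285,  0.98874949, -0.00232179,  0.12046985],
       [ 0.60182538,  0.0891713 , -0.79363385, -0.30388048],
       [-0.78449803, -0.12009545, -0.60839126,  1.71871609],
       [ 0.        ,  0.        ,  0.        ,  1.        ]])}
top {'mtx': array([[409.19206383,   0.        , 279.90686699],
       [  0.        , 409.19206383, 206.85806073],
       [  0.        ,   0.        ,   1.        ]]), 'dist': array([-0.10193697,  0.        ,  0.        ,  0.        ,  0.        ]), 'extrinsics': array([[-1.44064078e-02, -9.99891288e-01, -3.14113142e-03,
        -2.65252910e-02],
       [-9.81617132e-01,  1.47409070e-02, -1.90290600e-01,
         6.06771575e-01],
       [ 1.90316216e-01,  3.41984443e-04, -9.81722782e-01,
         8.86689811e-01],
       [ 0.00000000e+00,  0.00000000e+00,  0.00000000e+00,
       
[... 644 characters left out ...]
joint_pos': array([ 1.12540604,  0.33279865, -0.06469126,  1.46083001,  0.02161587,
        1.34985724, -0.08849969]), 'joint_velocities': array([ 0.00145408, -0.00091869,  0.0002914 , -0.00250001, -0.00032339,
       -0.00197011, -0.0008282 ]), 'tau': array([ 2.32687242e-03, -6.26747131e+01,  4.99700953e-02, -3.92431033e+01,
        1.65472931e-02,  7.06299194e-03,  6.85346009e-06]), 'position': array([ 0.25630447, -0.56969061,  0.23061476]), 'ee_rot': array([ 9.77737469e-01,  2.09831084e-01, -1.59540228e-04, -5.77055032e-04]), 'ft_force': array([0.38548693, 0.06313357, 0.3569626 ]), 'torque': array([0.01219557, 0.03340356, 0.01468734]), 'grasp_force': 0.0, 'grip_width': 0.9998862552795815}
```

View pics/scene0.png

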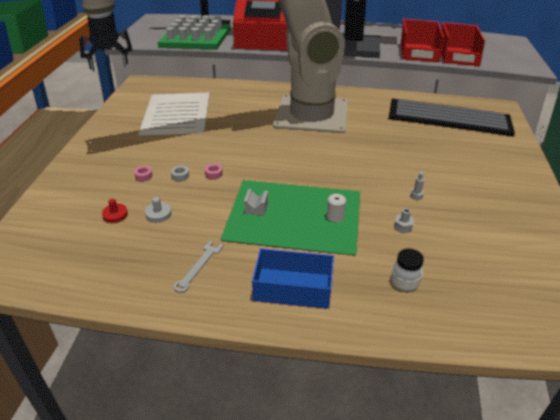

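View pics/top0.png

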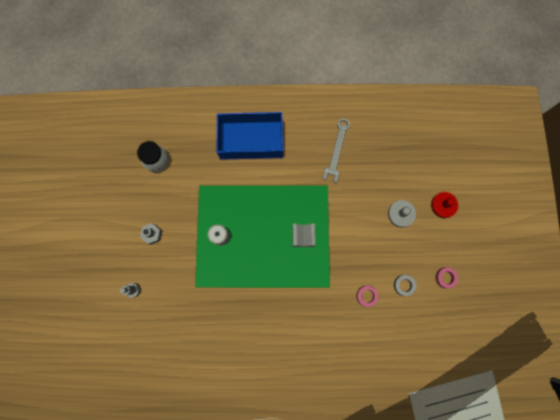

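The top view (robot at the bottom, y to the left) gives these candidates:
- **Hub:** steel at (402,213), or red at (445,204). I choose the steel one.
- **Ring:** grey at (405,286), or pink at (368,296) and (447,278). I choose the grey one.
- **Hex fitting and pin:** hex at (150,233), pin at (130,290).
- **Locators:** post at (218,235) on the left, V-block at (304,235) on the right.

```bash
cat > h.py <<'E'
from workcell import *
import cv2, numpy as np
from scipy.spatial.transform import Rotation as R
def cam(name):
    p=camera_params(name)
    if name=="wrist":
        o=get_obs(); T=np.eye(4); T[:3,:3]=R.from_quat(o["ee_rot"]).as_matrix(); T[:3,3]=o["position"]
        W=T@p["tool_from_camera"]
    else: W=np.linalg.inv(p["extrinsics"])
    return p["mtx"],p["dist"],W
def ray(c,uv,z):
    "pixels -> world points on the plane at height z"
    K,d,W=c
    n=cv2.undistortPoints(np.array(uv,float).reshape(-1,1,2),K,d)[:,0]
    v=np.c_[n,np.ones(len(n))]@W[:3,:3].T; o=W[:3,3]
    return o+v*((z-o[2])/v[:,2])[:,None]
def pix(c,P):
    K,d,W=c; E=np.linalg.inv(W)
    return cv2.projectPoints(np.array(P,float).reshape(-1,1,3),cv2.Rodrigues(E[:3,:3])[0],E[:3,3],K,d)[0][:,0]
E
python3 - <<'E'
from h import *
im=cv2.imread("pics/top0.png"); c=cam("top"); hsv=cv2.cvtColor(im,cv2.COLOR_BGR2HSV)
g=cv2.inRange(hsv,(50,120,50),(80,255,255))
k=max(cv2.findContours(g,cv2.RETR_EXTERNAL,cv2.CHAIN_APPROX_NONE)[0],key=cv2.contourArea)
h=cv2.convexHull(k); q=ray(c,h[:,0],.008)[:,:2]
r=cv2.minAreaRect((q*1000).astype(np.float32)); print("plate",r)
s=cv2.inRange(hsv,(0,0,70),(180,70,255))
for k in cv2.findContours(s,cv2.RETR_EXTERNAL,cv2.CHAIN_APPROX_NONE)[0]:
    if cv2.contourArea(k)<60: continue
    m=cv2.boundingRect(k); u=(m[0]+m[2]/2-.5,m[1]+m[3]/2-.5)
    if m[1]<180 or m[1]>310: continue
    print(m,[ray(c,[u],z)[0][:2].round(3) for z in (0,.016,.022,.048,.063)])
a=cv2.resize(im[195:310,100:260],(800,575),interpolation=2); b=cv2.resize(im[185:310,280:480],(800,500),interpolation=2)
cv2.imwrite("pics/a.png",a);cv2.imwrite("pics/b.png",b)
E
```

```text
plate ((546.7449951171875, 7.664825439453125), (317.4224853515625, 244.6798553466797), 89.1043472290039)
(120, 283, 19, 15) [array([0.419, 0.331]), array([0.419, 0.325]), array([0.419, 0.323]), array([0.42 , 0.313]), array([0.42 , 0.307])]
(395, 275, 21, 21) [array([ 0.422, -0.332]), array([ 0.422, -0.328]), array([ 0.423, -0.326]), array([ 0.423, -0.318]), array([ 0.423, -0.313])]
(208, 225, 20, 20) [array([0.551, 0.117]), array([0.549, 0.115]), array([0.549, 0.114]), array([0.545, 0.11 ]), array([0.543, 0.107])]
(293, 224, 22, 23) [array([ 0.547, -0.092]), array([ 0.545, -0.091]), array([ 0.545, -0.09 ]), array([ 0.541, -0.089]), array([ 0.54 , -0.088])]
(140, 224, 20, 20) [array([0.556, 0.285]), array([0.554, 0.28 ]), array([0.553, 0.278]), array([0.55, 0.27]), array([0.548, 0.265])]
(389, 200, 27, 27) [array([ 0.598, -0.336]), array([ 0.595, -0.332]), array([ 0.594, -0.33 ]), array([ 0.589, -0.322]), array([ 0.587, -0.317])]
```

View pics/b.png

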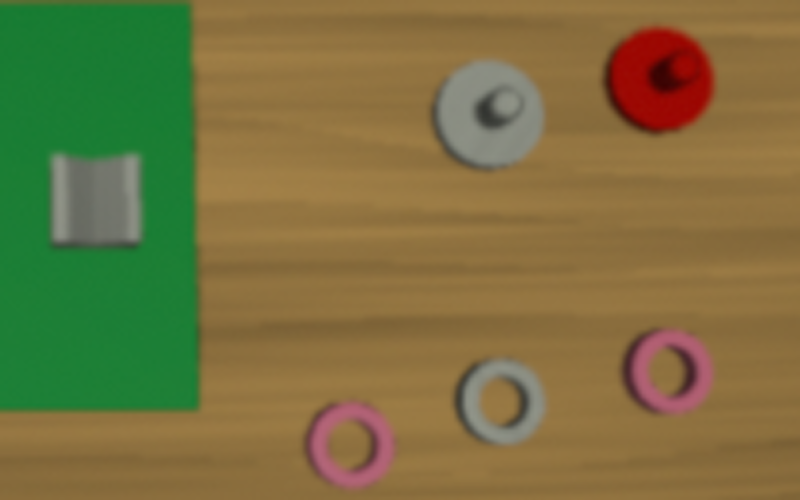

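View pics/a.png

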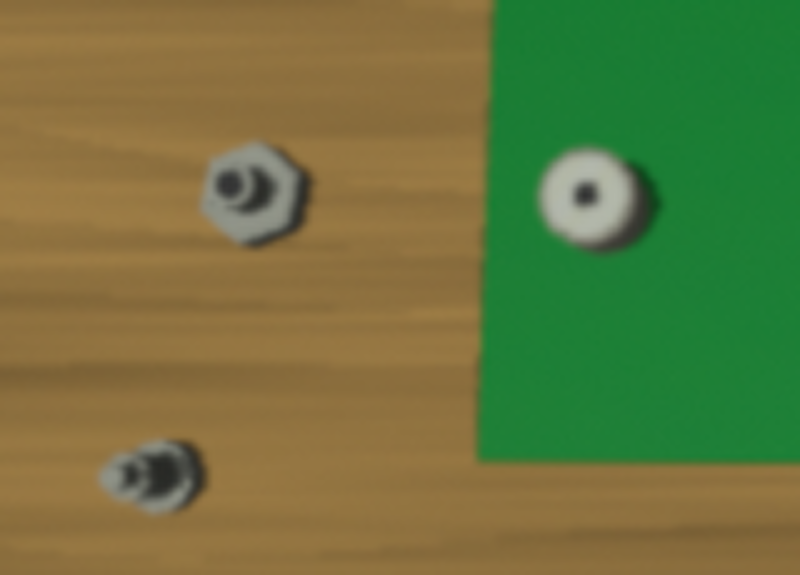

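The crops confirm it. The steel hub is at about (490,114) in crop b, the grey ring lies between the two pink ones, and the hex and pin stand left of the plate. I'll move above the hub and ring for a close look.

Request:
step_arm(commands=[85,0.1,0.07,0,0,0,0.06,85,0.2,0.14,0,0,0,0.12,85,0.3,0.21,0,0,0,0.18,85,0.4,0.28,-0.02,0,0,0.24,85,0.46,0.33,-0.06,0,0,0.3,85,0.51,0.397,-0.08,0,0,0.36,85,0.51,0.397,-0.08,0,0,0.362,85,0.51,0.397,-0.08,0,0,0.362,85,0.51,0.397,-0.08,0,0,0.362,85,0.51,0.397,-0.08,0,0,0.362], squeeze=60)

```text
clock: 1.35
position: [0.5614, -0.3339, 0.1839]
ee_rot: [0.712, 0.702, -0.0, 0.001]
ft_force: [0.0, -1.1, -0.4]
grip_width: 0.995
grasp_force: 0.0
```

```bash
cat >> h.py <<'E'
def blobs(c,im,lo,hi,zs,amin=300):
    "ellipse-fitted blobs, cast onto given heights"
    m=cv2.inRange(cv2.cvtColor(im,cv2.COLOR_BGR2HSV),lo,hi)
    m=cv2.morphologyEx(m,cv2.MORPH_OPEN,np.ones((3,3)))
    for k in cv2.findContours(m,cv2.RETR_EXTERNAL,cv2.CHAIN_APPROX_NONE)[0]:
        if cv2.contourArea(k)<amin: continue
        k=cv2.convexHull(k); e=cv2.fitEllipse(k)
        print(cv2.boundingRect(k),np.round(e[0]).astype(int),"size",np.round(e[1]),{z:ray(c,[e[0]],z)[0][:2].round(4).tolist() for z in zs})
def tool():
    o=get_obs(); r=R.from_quat(o["ee_rot"]).as_matrix()
    print("t",round(o["clock"],2),"tcp",o["position"].round(4),"ydir deg",np.degrees(np.arctan2(r[1,1],r[0,1])).round(2),"z",r[:,2].round(3),"w",round(o["grip_width"]*85.4,1),"gf",round(o["grasp_force"],1),"F",o["ft_force"].round(1))
def shot(name,f):
    c=cam(name); im=camera(name)[:,:,::-1].copy(); cv2.imwrite(f"pics/{f}.png",im); return c,im
E
python3 - <<'E'
from h import *
tool(); c,im=shot("wrist","w1"); print(get_obs()["joint_pos"].round(2))
blobs(c,im,(0,0,60),(180,60,255),(.016,.022,.05))
print(pix(c,[[.595,-.332,.016],[.423,-.326,.022]]).round())
E
```

```text
t 1.35 tcp [ 0.5614 -0.3339  0.1839] ydir deg -0.82 z [ 0.    -0.001 -1.   ] w 85.0 gf 0.0 F [ 0.  -1.1 -0.4]
[ 0.75  0.45 -0.39  1.43  0.17  1.3   0.34]
(0, 293, 24, 50) [ 33 344] size [18. 31.] {0.016: [0.2415, -0.5303], 0.022: [0.2477, -0.5252], 0.05: [0.2767, -0.5012]}
(382, 259, 39, 51) [399 285] size [24. 60.] {0.016: [0.6959, -0.4461], 0.022: [0.6933, -0.4426], 0.05: [0.6813, -0.4263]}
(140, 259, 39, 51) [163 284] size [30. 60.] {0.016: [0.4262, -0.4414], 0.022: [0.4289, -0.438], 0.05: [0.4412, -0.422]}
(122, 162, 49, 49) [147 186] size [49. 51.] {0.016: [0.4239, -0.3267], 0.022: [0.4265, -0.3255], 0.05: [0.4391, -0.3199]}
(282, 156, 64, 63) [314 187] size [63. 64.] {0.016: [0.5961, -0.3313], 0.022: [0.5954, -0.3301], 0.05: [0.5924, -0.324]}
(401, 0, 159, 74) [481  37] size [ 57. 168.] {0.016: [0.753, -0.1876], 0.022: [0.7493, -0.1891], 0.05: [0.7321, -0.196]}
[[313. 188.]
 [144. 186.]]
```

View pics/w1.png

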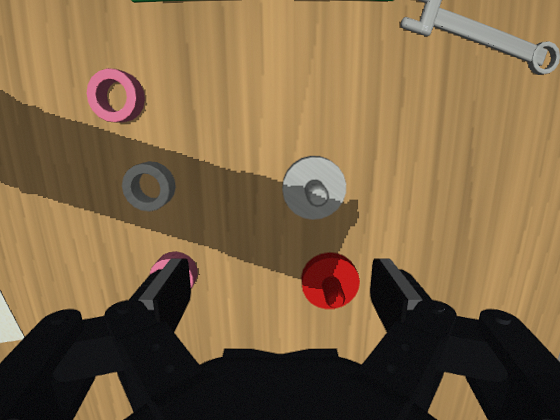

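The wrist view shows the steel hub at (314,187) and the grey ring at (147,186), and it agrees with the top view. Next I grip the hub's spigot.

Request:
step_arm(commands=[60,0.03,0,-0.03,0,0,0,60,0.056,0,-0.08,0,0,0,60,0.056,0,-0.14,0,0,0,60,0.056,0,-0.2,0,0,0,60,0.056,0,-0.24,0,0,0,60,0.056,0,-0.265,0,0,0,60,0.056,0,-0.265,0,0,0,60,0.056,0,-0.265,0,0,0,60,0.056,0,-0.265,0,0,0,60,0.056,0,-0.265,0,0,0])

```text
clock: 2.65
position: [0.5964, -0.332, 0.0251]
ee_rot: [0.711, 0.703, 0.0, 0.001]
ft_force: [0.6, -0.5, -0.1]
grip_width: 0.702
grasp_force: 0.0
```

Request:
step_arm(commands=[30,0,0,0,0,0,0,10,0,0,0,0,0,0,10,0,0,0,0,0,0,10,0,0,0,0,0,0,10,0,0,0,0,0,0,10,0,0,0,0,0,0,10,0,0,0,0,0,0,10,0,0,0,0,0,0,10,0,0,0,0,0,0,10,0,0,0,0,0,0])

```text
clock: 3.9
position: [0.5963, -0.3318, 0.0246]
ee_rot: [0.711, 0.703, 0.0, 0.0]
ft_force: [0.7, -0.2, 5.6]
grip_width: 0.221
grasp_force: 59.1
```

```bash
python3 -c "
from h import *
tool()"
```

```text
t 3.9 tcp [ 0.5963 -0.3318  0.0246] ydir deg -0.61 z [ 0.001 -0.    -1.   ] w 18.8 gf 59.1 F [ 0.7 -0.2  5.6]
```

Request:
step_arm(commands=[10,0,0,0.05,0,0,0,10,0,0,0.1,0,0,0,10,0,0,0.15,0,0,0,10,0,0.03,0.19,0,0,0,10,-0.04,0.1,0.2,0,0,0,10,-0.07,0.17,0.2,0,0,0,10,-0.09,0.23,0.2,0,0,0,10,-0.09,0.25,0.2,0,0,0,10,-0.09,0.25,0.2,0,0,0,10,-0.09,0.25,0.2,0,0,0])

```text
clock: 5.15
position: [0.542, -0.1829, 0.144]
ee_rot: [0.711, 0.703, -0.0, -0.0]
ft_force: [-0.0, -0.6, -4.3]
grip_width: 0.222
grasp_force: 59.9
```

```bash
python3 -c "
from h import *
tool(); c,im=shot('wrist','w2'); 
blobs(c,im,(0,0,60),(180,60,255),(.048,.063))
print(pix(c,[[.541,-.089,.048]]).round())"
```

```text
t 5.15 tcp [ 0.542  -0.1829  0.144 ] ydir deg -0.69 z [-0. -0. -1.] w 19.0 gf 59.9 F [-0.  -0.6 -4.3]
(219, 192, 122, 118) [280 251] size [118. 121.] {0.048: [0.5414, -0.2186], 0.063: [0.5415, -0.212]}
(425, 153, 135, 74) [484 189] size [ 46. 189.] {0.048: [0.7082, -0.167], 0.063: [0.6978, -0.1636]}
(248, 51, 71, 72) [283  79] size [ 72. 198.] {0.048: [0.5454, -0.0843], 0.063: [0.5452, -0.0862]}
[[277.  86.]]
```

View pics/w2.png

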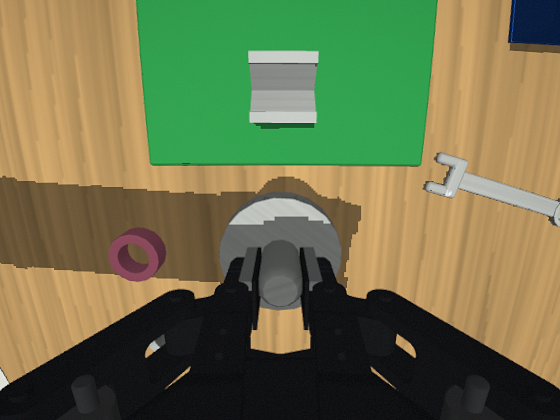

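The V-block's top corners are at about (248,51), (318,51), (316,123) and (249,123), and the hub is held straight. I'll go on to the hover position and measure the post there.

Request:
step_arm(commands=[10,0,0.06,0,0,0,0,10,0,0.14,0,0,0,0,10,0,0.22,0,0,0,0,10,0,0.28,0,0,0,0,10,0,0.31,0,0,0,0,10,0,0.315,0,0,0,0,10,0,0.315,0,0,0,0,10,0,0.315,0,0,0,0,10,0,0.315,0,0,0,0,10,0,0.315,0,0,0,0])

```text
clock: 6.45
position: [0.5421, 0.0068, 0.1443]
ee_rot: [0.711, 0.703, -0.0, 0.0]
ft_force: [-0.1, 0.1, -4.9]
grip_width: 0.223
grasp_force: 59.9
```

```bash
python3 -c "
from h import *
tool(); c,im=shot('wrist','w3')
blobs(c,im,(0,0,60),(180,60,255),(.008,.042,.063),150)
print(pix(c,[[.543,.107,.063]]).round())
# vblock from w2 (pose then)
p=camera_params('wrist');T=np.eye(4);T[:3,:3]=R.from_quat([.711,.703,0,0]).as_matrix();T[:3,3]=[.542,-.1829,.144]
c2=(p['mtx'],p['dist'],T@p['tool_from_camera'])
q=ray(c2,[(247.5,50.5),(318.5,50.5),(316.5,123.5),(248.5,123.5)],.048);print(q.round(4),q.mean(0),ray(c2,[(152,163),(421,164)],.008).round(4))
"
```

```text
t 6.45 tcp [0.5421 0.0068 0.1443] ydir deg -0.65 z [ 0. -0. -1.] w 19.1 gf 59.9 F [-0.1  0.1 -4.9]
(503, 352, 34, 19) [521 359] size [17. 37.] {0.008: [0.8227, -0.1901], 0.042: [0.7886, -0.1577], 0.063: [0.7676, -0.1377]}
(219, 192, 122, 145) [280 265] size [122. 152.] {0.008: [0.5413, -0.0623], 0.042: [0.5415, -0.0454], 0.063: [0.5417, -0.035]}
(255, 38, 63, 70) [286  72] size [63. 70.] {0.008: [0.5484, 0.1159], 0.042: [0.5478, 0.111], 0.063: [0.5474, 0.108]}
[[279.  74.]]
[[ 0.5205 -0.0646  0.048 ]
 [ 0.571  -0.0652  0.048 ]
 [ 0.5703 -0.116   0.048 ]
 [ 0.5194 -0.1154  0.048 ]] [ 0.54528727 -0.0902821   0.048     ] [[ 0.4259 -0.1487  0.008 ]
 [ 0.6712 -0.1524  0.008 ]]
```

View pics/w3.png

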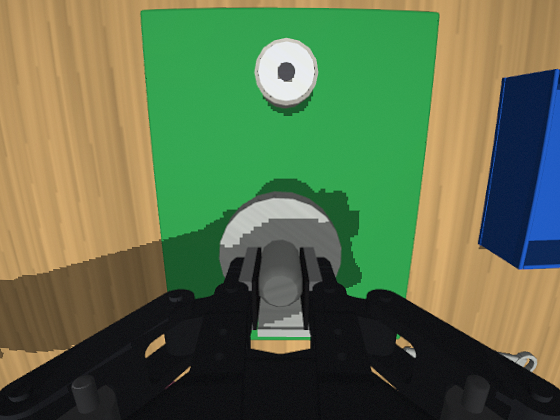

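```bash
python3 -c "
from h import *
tool(); c=cam('wrist'); z=get_obs()['position'][2]-.0246+.016
print(ray(c,[(280,191.5),(218.5,250),(341.5,250)],z).round(4))
print(ray(c,[(286.5,71),(142,11),(438,13)],.063)[0], ray(c,[(142,11),(438,13)],.008))
"
```

```text
t 6.5 tcp [0.5421 0.0069 0.1444] ydir deg -0.64 z [ 0. -0. -1.] w 18.9 gf 59.9 F [-0.2 -0.1 -5.6]
[[0.5428 0.0418 0.1358]
 [0.5097 0.0104 0.1358]
 [0.575  0.0097 0.1358]]
[0.54788253 0.10885252 0.063     ] [[0.43045755 0.16702148 0.008     ]
 [0.67478024 0.16323412 0.008     ]]
```

Request:
step_arm(commands=[10,0.007,0.0015,-0.03,0,0,0,10,0.007,0.0015,-0.07,0,0,0,10,0.007,0.0015,-0.11,0,0,0,10,0.007,0.0015,-0.14,0,0,0,10,0.007,0.0015,-0.16,0,0,0,10,0.007,0.0015,-0.173,0,0,0,10,0.007,0.0015,-0.18,0,0,0,10,0.007,0.0015,-0.1855,0,0,0,10,0.007,0.0015,-0.1855,0,0,0,10,0.007,0.0015,-0.1855,0,0,0])

```text
clock: 7.75
position: [0.5465, 0.0081, 0.0334]
ee_rot: [0.711, 0.703, 0.0, 0.0]
ft_force: [0.6, 0.1, -4.7]
grip_width: 0.219
grasp_force: 59.9
```

Request:
step_arm(commands=[20,0,0,0,0,0,0,24,0,0,0,0,0,0,30,0,0,0,0,0,0,40,0,0,0,0,0,0,50,0,0,0,0,0,0,50,0,0,0.03,0,0,0,50,0,0,0.09,0,0,0,50,0,0,0.16,0,0,0,50,0,0,0.22,0,0,0,50,0,0,0.25,0,0,0])

```text
clock: 9.0
position: [0.5471, 0.0084, 0.1861]
ee_rot: [0.711, 0.703, 0.001, 0.001]
ft_force: [0.6, -0.5, -0.8]
grip_width: 0.587
grasp_force: 0.0
```

Request:
step_arm(commands=[75,-0.02,-0.05,0,0,0,0,75,-0.05,-0.13,0,0,0,0,75,-0.08,-0.22,0,0,0,0,75,-0.11,-0.31,0,0,0,0,75,-0.14,-0.4,-0.02,0,0,0,75,-0.17,-0.48,-0.06,0,0,0,75,-0.19,-0.535,-0.1,0,0,0,75,-0.2,-0.5565,-0.13,0,0,0,75,-0.2,-0.5565,-0.14,0,0,0,75,-0.2,-0.5565,-0.14,0,0,0])

```text
clock: 10.25
position: [0.4273, -0.324, 0.0992]
ee_rot: [0.71, 0.704, 0.0, -0.0]
ft_force: [0.0, -0.0, 0.1]
grip_width: 0.88
grasp_force: 0.0
```

```bash
python3 -c "
from h import *
tool(); c,im=shot('wrist','w4')
blobs(c,im,(0,0,50),(180,60,255),(.022,),500)
"
```

```text
t 10.25 tcp [ 0.4273 -0.324   0.0992] ydir deg -0.48 z [ 0.     0.001 -1.   ] w 75.2 gf 0.0 F [ 0.  -0.   0.1]
(367, 255, 36, 49) [384 280] size [21. 60.] {0.022: [0.5101, -0.3776]}
(158, 255, 35, 49) [176 280] size [21. 59.] {0.022: [0.3435, -0.3762]}
(0, 239, 45, 134) [ 51 329] size [24. 31.] {0.022: [0.2242, -0.426]}
(243, 185, 66, 67) [276 218] size [65. 67.] {0.022: [0.4241, -0.325]}
```

View pics/w4.png

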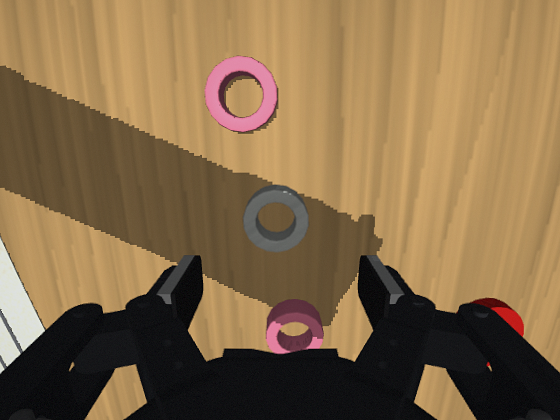

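The grey ring is at (276,218), with the pink ones above at (242,94) and below at (295,325), clear of the fingers. I'll grip it along x.

Request:
step_arm(commands=[75,-0.0025,0.001,-0.03,0,0,0,75,-0.0025,0.001,-0.08,0,0,0,75,-0.0025,0.001,-0.12,0,0,0,75,-0.0025,0.001,-0.145,0,0,0,75,-0.0025,0.001,-0.155,0,0,0,75,-0.0025,0.001,-0.159,0,0,0,75,-0.0025,0.001,-0.159,0,0,0,75,-0.0025,0.001,-0.159,0,0,0,60,-0.0025,0.001,-0.159,0,0,0,50,-0.0025,0.001,-0.159,0,0,0])

```text
clock: 11.55
position: [0.4246, -0.3253, 0.0038]
ee_rot: [0.711, 0.703, -0.0, 0.0]
ft_force: [-0.6, -0.3, 1.5]
grip_width: 0.586
grasp_force: 0.5
```

Request:
step_arm(commands=[40,0,0,0,0,0,0,40,0,0,0,0,0,0,40,0,0,0,0,0,0,40,0,0,0,0,0,0,40,0,0,0,0,0,0,40,0,0,0.01,0,0,0,40,0,0,0.04,0,0,0,40,0,0,0.08,0,0,0,40,0,0,0.1,0,0,0,40,0,0,0.1,0,0,0])

```text
clock: 12.8
position: [0.4253, -0.3256, 0.0647]
ee_rot: [0.711, 0.703, 0.0, 0.001]
ft_force: [-0.1, -0.6, -3.0]
grip_width: 0.558
grasp_force: 62.5
```

```bash
python3 -c "
from h import *
tool()"
```

```text
t 12.8 tcp [ 0.4253 -0.3256  0.0647] ydir deg -0.62 z [ 0.002 -0.001 -1.   ] w 47.7 gf 62.5 F [-0.1 -0.6 -3. ]
```

Request:
step_arm(commands=[40,0.02,0.05,0.06,0,0,0,40,0.05,0.11,0.11,0,0,0,40,0.08,0.18,0.15,0,0,0,40,0.12,0.25,0.162,0,0,0,40,0.16,0.31,0.162,0,0,0,40,0.19,0.36,0.162,0,0,0,40,0.203,0.39,0.162,0,0,0,40,0.203,0.39,0.162,0,0,0,40,0.203,0.39,0.162,0,0,0,40,0.203,0.39,0.162,0,0,0])

```text
clock: 14.05
position: [0.5461, -0.0925, 0.1606]
ee_rot: [0.712, 0.703, -0.0, -0.0]
ft_force: [-0.3, -0.2, -1.8]
grip_width: 0.554
grasp_force: 63.0
```

```bash
python3 -c "
from h import *
tool(); c,im=shot('wrist','w5')
blobs(c,im,(0,0,50),(180,60,255),(.024,.063),200)
"
```

```text
t 14.05 tcp [ 0.5461 -0.0925  0.1606] ydir deg -0.72 z [-0. -0. -1.] w 47.3 gf 63.0 F [-0.3 -0.2 -1.8]
(335, 250, 25, 45) [346 273] size [18. 52.] {0.024: [0.6118, -0.1709], 0.063: [0.6028, -0.1503]}
(201, 249, 25, 46) [214 272] size [23. 47.] {0.024: [0.4793, -0.1679], 0.063: [0.4889, -0.1477]}
(404, 238, 141, 59) [469 268] size [ 45. 160.] {0.024: [0.7385, -0.1685], 0.063: [0.7118, -0.1482]}
(228, 167, 105, 162) [280 246] size [118. 172.] {0.024: [0.5458, -0.141], 0.063: [0.546, -0.1246]}
(241, 44, 76, 80) [279  83] size [76. 80.] {0.024: [0.5465, 0.0077], 0.063: [0.5466, 0.0033]}
```

View pics/w5.png

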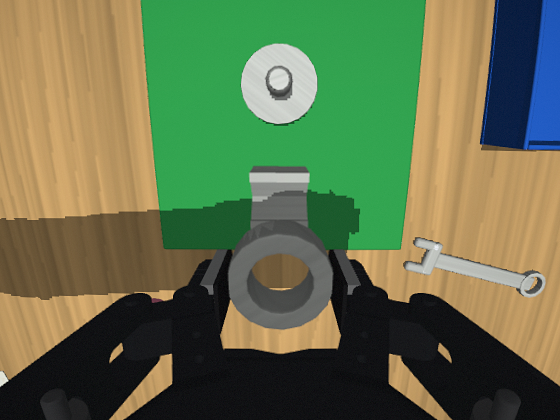

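```bash
python3 -c "
from h import *
tool(); c=cam('wrist'); z=get_obs()['position'][2]-.0038+.022
print(ray(c,[(280,328.5),(280,220.5),(227.5,275),(333.5,275)],z).round(4), ray(c,[(279,43.5),(279,124.5)],.024).round(4),ray(c,[(279,76)],.058))
"
```

```text
t 14.1 tcp [ 0.5462 -0.0923  0.1607] ydir deg -0.71 z [-0. -0. -1.] w 47.6 gf 63.0 F [-0.3  0.3 -2.1]
[[ 0.5462 -0.1181  0.1789]
 [ 0.5469 -0.064   0.1789]
 [ 0.523  -0.0894  0.1789]
 [ 0.5705 -0.09    0.1789]] [[ 0.5472  0.0394  0.024 ]
 [ 0.5463 -0.0263  0.024 ]] [[0.54692396 0.00924585 0.058     ]]
```

Request:
step_arm(commands=[40,0,0.04,0,0,0,0,40,0,0.09,0,0,0,0,40,0,0.13,0,0,0,0,40,0,0.155,0,0,0,0,40,0,0.165,0,0,0,0,40,0,0.165,-0.04,0,0,0,40,0,0.165,-0.08,0,0,0,40,0,0.165,-0.11,0,0,0,40,0,0.165,-0.12,0,0,0,40,0,0.165,-0.12,0,0,0])

```text
clock: 15.35
position: [0.5467, 0.0077, 0.0889]
ee_rot: [0.711, 0.703, 0.0, -0.0]
ft_force: [0.1, 1.2, -2.1]
grip_width: 0.553
grasp_force: 63.0
```

Request:
step_arm(commands=[40,0,0,-0.01,0,0,0,40,0,0,-0.025,0,0,0,40,0,0,-0.04,0,0,0,40,0,0,-0.055,0,0,0,40,0,0,-0.07,0,0,0,40,0,0,-0.083,0,0,0,40,0,0,-0.092,0,0,0,40,0,0,-0.098,0,0,0,40,0,0,-0.099,0,0,0,40,0,0,-0.099,0,0,0])

```text
clock: 16.6
position: [0.5468, 0.0078, 0.0296]
ee_rot: [0.711, 0.703, 0.0, 0.0]
ft_force: [-0.4, 0.0, -2.4]
grip_width: 0.554
grasp_force: 63.0
```

Request:
step_arm(commands=[40,0,0,-0.002,0,0,0,40,0,0,-0.002,0,0,0,50,0,0,-0.002,0,0,0,56,0,0,-0.002,0,0,0,66,0,0,-0.002,0,0,0,66,0,0,-0.002,0,0,0,66,0,0,0.02,0,0,0,66,0,0,0.07,0,0,0,66,0,0,0.14,0,0,0,66,0,0,0.21,0,0,0])

```text
clock: 17.85
position: [0.5465, 0.008, 0.1577]
ee_rot: [0.711, 0.703, 0.0, 0.0]
ft_force: [1.2, -0.4, -0.0]
grip_width: 0.776
grasp_force: 0.0
```

Request:
step_arm(commands=[66,0,0.04,0.05,0,0,0,66,0,0.12,0.075,0,0,0,66,-0.05,0.21,0.075,0,0,0,66,-0.08,0.28,0.075,0,0,0,66,-0.08,0.32,0.075,0,0,0,66,-0.08,0.32,0.075,0,0,0,66,-0.08,0.32,0.075,0,0,0,66,-0.08,0.32,0.075,0,0,0,66,-0.08,0.32,0.075,0,0,0,66,-0.08,0.32,0.075,0,0,0])

```text
clock: 19.1
position: [0.4987, 0.1994, 0.2004]
ee_rot: [0.711, 0.703, 0.0, 0.0]
ft_force: [0.4, -0.7, -0.4]
grip_width: 0.773
grasp_force: 0.0
```

```bash
python3 -c "
from h import *
tool(); c,im=shot('wrist','w6')
blobs(c,im,(0,0,50),(180,60,255),(.018,.024,.052,.063),200)
c,t=shot('top','t6'); cv2.imwrite('pics/m6.png',np.vstack([im,np.hstack([cv2.resize(t[180:290,190:340],(300,220),interpolation=2),np.zeros((220,260,3),np.uint8)])])[:600])
"
```

```text
t 19.1 tcp [0.4987 0.1994 0.2004] ydir deg -0.65 z [ 0. -0. -1.] w 66.0 gf 0.0 F [ 0.4 -0.7 -0.4]
(294, 312, 53, 45) [320 338] size [53. 55.] {0.018: [0.5468, 0.0057], 0.024: [0.546, 0.0106], 0.052: [0.5419, 0.0332], 0.063: [0.5403, 0.0421]}
(0, 310, 15, 69) [ 34 373] size [41. 45.] {0.018: [0.1502, -0.0602], 0.024: [0.1566, -0.0542], 0.052: [0.1868, -0.0259], 0.063: [0.1986, -0.0147]}
(357, 253, 31, 47) [371 277] size [20. 55.] {0.018: [0.6047, 0.0906], 0.024: [0.6028, 0.0939], 0.052: [0.5938, 0.1092], 0.063: [0.5902, 0.1152]}
(173, 253, 32, 47) [190 277] size [21. 55.] {0.018: [0.3909, 0.0937], 0.024: [0.3929, 0.097], 0.052: [0.4023, 0.112], 0.063: [0.406, 0.1179]}
(304, 244, 44, 57) [325 273] size [43. 60.] {0.018: [0.5503, 0.0975], 0.024: [0.5494, 0.1007], 0.052: [0.5451, 0.1154], 0.063: [0.5434, 0.1212]}
(312, 87, 49, 48) [336 111] size [47. 50.] {0.018: [0.5565, 0.2782], 0.024: [0.5554, 0.278], 0.052: [0.5506, 0.2772], 0.063: [0.5487, 0.2769]}
(476, 83, 64, 66) [519 116] size [65. 89.] {0.018: [0.7511, 0.2746], 0.024: [0.7465, 0.2745], 0.052: [0.7248, 0.274], 0.063: [0.7163, 0.2738]}
(176, 50, 42, 40) [198  68] size [34. 49.] {0.018: [0.4194, 0.3204], 0.024: [0.4209, 0.3194], 0.052: [0.4278, 0.3149], 0.063: [0.4306, 0.3132]}
```

View pics/m6.png

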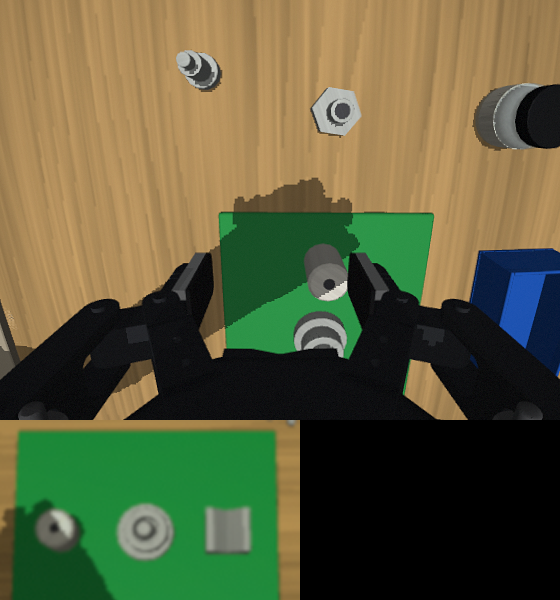

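The ring lies flat on the hub. In the wrist view the hex is at (336,111) and the pin's foot is near (207,78). I'll pick up the hex by its neck.

Request:
step_arm(commands=[60,0.04,0.06,-0.02,0,0,0,60,0.08,0.12,-0.06,0,0,0,60,0.095,0.131,-0.12,0,0,0,60,0.095,0.131,-0.18,0,0,0,60,0.095,0.131,-0.23,0,0,0,60,0.095,0.131,-0.265,0,0,0,60,0.095,0.131,-0.28,0,0,0,60,0.095,0.131,-0.283,0,0,0,60,0.095,0.131,-0.283,0,0,0,60,0.095,0.131,-0.283,0,0,0])

```text
clock: 20.45
position: [0.5561, 0.2787, 0.0316]
ee_rot: [0.711, 0.703, 0.001, 0.0]
ft_force: [0.0, 0.3, 0.1]
grip_width: 0.701
grasp_force: 0.0
```

Request:
step_arm(commands=[40,0,0,0,0,0,0,10,0,0,0,0,0,0,10,0,0,0,0,0,0,10,0,0,0,0,0,0,10,0,0,0,0,0,0,10,0,0,0,0,0,0,10,0,0,0,0,0,0,10,0,0,0,0,0,0,10,0,0,0,0,0,0,10,0,0,0,0,0,0])

```text
clock: 21.7
position: [0.5559, 0.2785, 0.0311]
ee_rot: [0.711, 0.703, 0.0, 0.0]
ft_force: [0.4, 0.4, 5.1]
grip_width: 0.221
grasp_force: 58.7
```

Request:
step_arm(commands=[10,0,0,0.06,0,0,0,10,0,-0.03,0.13,0,0,0,10,0.02,-0.12,0.18,0,0,0,10,0.04,-0.22,0.2,0,0,0,10,0.06,-0.32,0.2,0,0,0,10,0.09,-0.41,0.2,0,0,0,10,0.11,-0.5,0.2,0,0,0,10,0.1165,-0.57,0.2,0,0,0,10,0.1165,-0.61,0.19,0,0,0,10,0.1165,-0.617,0.17,0,0,0])

```text
clock: 22.95
position: [0.625, -0.0941, 0.1316]
ee_rot: [0.712, 0.702, -0.0, -0.0]
ft_force: [-0.3, -0.7, -2.7]
grip_width: 0.221
grasp_force: 59.2
```

```bash
python3 -c "
from h import *
tool(); c,im=shot('wrist','w7')
blobs(c,im,(0,0,50),(180,60,255),(.024,.143,),500)
"
```

```text
t 22.95 tcp [ 0.625  -0.0941  0.1316] ydir deg -0.8 z [-0.001 -0.001 -1.   ] w 18.9 gf 59.2 F [-0.3 -0.7 -2.7]
(337, 248, 161, 66) [411 282] size [ 52. 181.] {0.024: [0.7445, -0.1678], 0.143: [0.6884, -0.0999]}
(234, 205, 90, 101) [279 254] size [ 89. 101.] {0.024: [0.6239, -0.1383], 0.143: [0.6252, -0.0844]}
(141, 171, 79, 70) [180 205] size [88. 93.] {0.024: [0.5408, -0.092], 0.143: [0.5816, -0.0602]}
(133, 35, 89, 89) [177  80] size [85. 92.] {0.024: [0.5478, 0.0073], 0.143: [0.5853, -0.0081]}
```

View pics/w7.png

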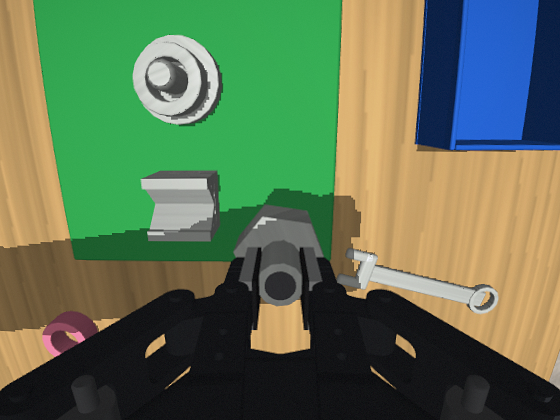

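Request:
step_arm(commands=[10,0,0.001,-0.01,0,0,0,10,0,0.001,-0.05,0,0,0,10,0,0.001,-0.09,0,0,0,10,0,0.001,-0.12,0,0,0,10,0,0.001,-0.14,0,0,0,10,0,0.001,-0.148,0,0,0,10,0,0.001,-0.153,0,0,0,10,0,0.001,-0.1555,0,0,0,10,0,0.001,-0.1555,0,0,0,10,0,0.001,-0.1555,0,0,0])

```text
clock: 24.25
position: [0.6257, -0.0912, 0.0397]
ee_rot: [0.711, 0.703, 0.0, 0.0]
ft_force: [0.6, -0.7, -2.0]
grip_width: 0.218
grasp_force: 59.3
```

Request:
step_arm(commands=[20,0,0,0,0,0,0,24,0,0,0,0,0,0,30,0,0,0,0,0,0,40,0,0,0,0,0,0,42,0,0,0,0,0,0,42,0,0,0.03,0,0,0,42,0,0,0.09,0,0,0,42,0,0,0.16,0,0,0,42,0,0,0.22,0,0,0,42,0,0,0.27,0,0,0])

```text
clock: 25.5
position: [0.6258, -0.091, 0.2046]
ee_rot: [0.711, 0.703, 0.001, 0.001]
ft_force: [0.0, -0.9, 0.0]
grip_width: 0.494
grasp_force: 0.0
```

Request:
step_arm(commands=[60,-0.03,0.05,0,0,0,0,60,-0.08,0.13,0,0,0,0,60,-0.13,0.21,0,0,0,0,60,-0.18,0.29,0,0,0,0,60,-0.23,0.37,0,0,0,0,60,-0.28,0.45,0,0,0,0,60,-0.32,0.53,0,0,0,0,60,-0.342,0.57,0,0,0,0,60,-0.342,0.57,0,0,0,0,60,-0.342,0.57,0,0,0,0])

```text
clock: 26.75
position: [0.4208, 0.2502, 0.202]
ee_rot: [0.711, 0.703, 0.0, 0.0]
ft_force: [0.3, -1.0, 0.2]
grip_width: 0.705
grasp_force: 0.0
```

```bash
python3 -c "
from h import *
tool(); c,im=shot('wrist','w8')
blobs(c,im,(0,0,50),(180,60,255),(.018,.076),200)
c2,t=shot('top','t8')
cv2.imwrite('pics/m8.png',np.vstack([cv2.resize(im[60:260,180:380],(560,560),interpolation=2)]))
"
```

```text
t 26.75 tcp [0.4208 0.2502 0.202 ] ydir deg -0.65 z [ 0.001 -0.    -1.   ] w 60.2 gf 0.0 F [ 0.3 -1.   0.2]
(0, 288, 58, 67) [ 27 316] size [58. 76.] {0.018: [0.0886, 0.0845], 0.076: [0.1478, 0.1262]}
(350, 252, 29, 46) [362 274] size [25. 49.] {0.018: [0.5167, 0.1444], 0.076: [0.4998, 0.1755]}
(182, 252, 30, 46) [198 274] size [22. 51.] {0.018: [0.3231, 0.1467], 0.076: [0.3406, 0.1773]}
(531, 136, 29, 57) [562 164] size [55. 63.] {0.018: [0.7373, 0.2749], 0.076: [0.6813, 0.2828]}
(264, 105, 33, 34) [280 121] size [32. 34.] {0.018: [0.4217, 0.3188], 0.076: [0.4218, 0.3189]}
```

View pics/m8.png

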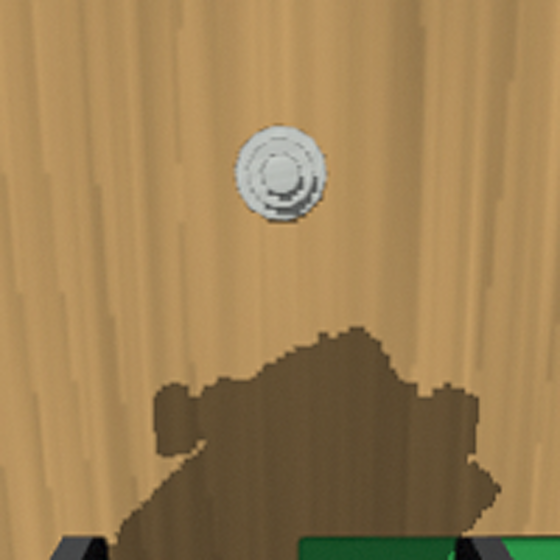

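The pin stands almost straight under the camera, at crop (281,174), with its foot centred at (0.4217, 0.319). I'll grip it by the 22 mm section.

Request:
step_arm(commands=[60,0,0.05,0,0,0,0,60,0.002,0.1,-0.03,0,0,0,60,0.002,0.114,-0.08,0,0,0,60,0.002,0.114,-0.14,0,0,0,60,0.002,0.114,-0.2,0,0,0,60,0.002,0.114,-0.25,0,0,0,60,0.002,0.114,-0.28,0,0,0,60,0.002,0.114,-0.294,0,0,0,60,0.002,0.114,-0.294,0,0,0,60,0.002,0.114,-0.294,0,0,0])

```text
clock: 28.1
position: [0.4221, 0.3196, 0.0259]
ee_rot: [0.711, 0.703, 0.001, 0.0]
ft_force: [-0.2, -0.3, 0.8]
grip_width: 0.703
grasp_force: 0.0
```

Request:
step_arm(commands=[40,0,0,0,0,0,0,10,0,0,0,0,0,0,10,0,0,0,0,0,0,10,0,0,0,0,0,0,10,0,0,0,0,0,0,10,0,0,0,0,0,0,10,0,0,0,0,0,0,10,0,0,0,0,0,0,10,0,0,0,0,0,0,10,0,0,0,0,0,0])

```text
clock: 29.35
position: [0.4217, 0.3194, 0.0255]
ee_rot: [0.711, 0.703, 0.0, 0.0]
ft_force: [-1.3, -1.0, 5.8]
grip_width: 0.229
grasp_force: 58.4
```

Request:
step_arm(commands=[10,0,0,0.05,0,0,0,10,0,0,0.12,0,0,0,10,0.02,-0.05,0.165,0,0,0,10,0.04,-0.12,0.167,0,0,0,10,0.06,-0.2,0.167,0,0,0,10,0.08,-0.27,0.167,0,0,0,10,0.095,-0.33,0.167,0,0,0,10,0.095,-0.3495,0.167,0,0,0,10,0.095,-0.3495,0.15,0,0,0,10,0.095,-0.3495,0.12,0,0,0])

```text
clock: 30.6
position: [0.4784, 0.1109, 0.0962]
ee_rot: [0.71, 0.704, 0.001, 0.0]
ft_force: [1.4, -0.1, -1.7]
grip_width: 0.229
grasp_force: 58.8
```

Request:
step_arm(commands=[10,0,0,-0.03,0,0,0,10,0,0,-0.06,0,0,0,10,0,0,-0.08,0,0,0,10,0,0,-0.093,0,0,0,10,0,0,-0.1,0,0,0,10,0,0,-0.104,0,0,0,10,0,0,-0.106,0,0,0,10,0,0,-0.106,0,0,0,10,0,0,-0.106,0,0,0,10,0,0,-0.106,0,0,0])

```text
clock: 31.85
position: [0.4786, 0.1095, 0.0335]
ee_rot: [0.711, 0.703, 0.0, 0.0]
ft_force: [-0.7, 0.1, -0.4]
grip_width: 0.229
grasp_force: 59.2
```

Touching down. I'll release the pin, go straight up and withdraw toward the robot's side.

Request:
step_arm(commands=[20,0,0,0,0,0,0,24,0,0,0,0,0,0,30,0,0,0,0,0,0,36,0,0,0,0,0,0,36,0,0,0,0,0,0,36,0,0,0.03,0,0,0,36,0,0,0.09,0,0,0,36,0,0,0.16,0,0,0,36,0,0,0.22,0,0,0,36,0,0,0.27,0,0,0])

```text
clock: 33.1
position: [0.4786, 0.1099, 0.1982]
ee_rot: [0.711, 0.704, 0.001, 0.001]
ft_force: [0.7, -0.5, 0.2]
grip_width: 0.424
grasp_force: 0.0
```

Request:
step_arm(commands=[36,0,-0.04,0.05,0,0,0,36,0,-0.1,0.15,0,0,0,36,0,-0.17,0.2,0,0,0,36,0.02,-0.23,0.22,0,0,0,36,0.05,-0.29,0.22,0,0,0,36,0.07,-0.34,0.22,0,0,0,36,0.07,-0.37,0.22,0,0,0,36,0.07,-0.37,0.22,0,0,0,36,0.07,-0.37,0.22,0,0,0,36,0.07,-0.37,0.22,0,0,0])

```text
clock: 34.35
position: [0.5204, -0.1111, 0.3277]
ee_rot: [0.71, 0.704, 0.0, 0.0]
ft_force: [-0.1, 1.4, 0.6]
grip_width: 0.422
grasp_force: 0.0
```

```bash
python3 -c "
from h import *
tool(); c,im=shot('wrist','w9')
blobs(c,im,(0,0,50),(180,60,255),(.024,.026,.032,.046,.048,.063),200)
cv2.imwrite('pics/w9.png',im)
"
```

```text
t 34.35 tcp [ 0.5204 -0.1111  0.3277] ydir deg -0.51 z [ 0.001 -0.    -1.   ] w 36.1 gf 0.0 F [-0.1  1.4  0.6]
(0, 294, 99, 94) [-2168  1226] size [ 244. 4910.] {0.024: [-68.684, -29.3056], 0.026: [-68.3739, -29.1745], 0.032: [-67.4437, -28.7811], 0.046: [-65.2733, -27.8634], 0.048: [-64.9632, -27.7322], 0.063: [-62.6377, -26.7489]}
(322, 249, 22, 44) [332 271] size [17. 51.] {0.024: [0.602, -0.274], 0.026: [0.6017, -0.273], 0.032: [0.6006, -0.2698], 0.046: [0.598, -0.2626], 0.048: [0.5977, -0.2615], 0.063: [0.595, -0.2537]}
(217, 249, 22, 44) [228 271] size [18. 49.] {0.024: [0.4361, -0.2722], 0.026: [0.4365, -0.2711], 0.032: [0.4376, -0.268], 0.046: [0.4403, -0.2608], 0.048: [0.4407, -0.2598], 0.063: [0.4435, -0.2521]}
(381, 188, 100, 45) [428 211] size [ 36. 109.] {0.024: [0.7463, -0.1746], 0.026: [0.7453, -0.174], 0.032: [0.7423, -0.1723], 0.046: [0.7352, -0.1681], 0.048: [0.7342, -0.1675], 0.063: [0.7267, -0.1631]}
(336, 140, 35, 34) [353 156] size [34. 34.] {0.024: [0.6255, -0.092], 0.026: [0.625, -0.0918], 0.032: [0.6236, -0.0911], 0.046: [0.6203, -0.0895], 0.048: [0.6199, -0.
[... 510 characters left out ...]
[0.5459, 0.0067], 0.032: [0.5455, 0.006], 0.046: [0.5448, 0.0045], 0.048: [0.5447, 0.0043], 0.063: [0.5438, 0.0026]}
(0, 27, 27, 150) [241 518] size [146. 815.] {0.024: [0.4203, -0.9285], 0.026: [0.4207, -0.9245], 0.032: [0.4221, -0.9126], 0.046: [0.4253, -0.8848], 0.048: [0.4257, -0.8808], 0.063: [0.4291, -0.851]}
(283, 0, 34, 24) [299   3] size [33. 40.] {0.024: [0.5475, 0.1068], 0.026: [0.5474, 0.1062], 0.032: [0.547, 0.1042], 0.046: [0.5462, 0.0995], 0.048: [0.5461, 0.0988], 0.063: [0.5452, 0.0938]}
(234, 0, 26, 20) [246   5] size [25. 29.] {0.024: [0.479, 0.1059], 0.026: [0.4792, 0.1052], 0.032: [0.4797, 0.1032], 0.046: [0.4811, 0.0986], 0.048: [0.4813, 0.0979], 0.063: [0.4827, 0.0929]}
```

View pics/w9.png

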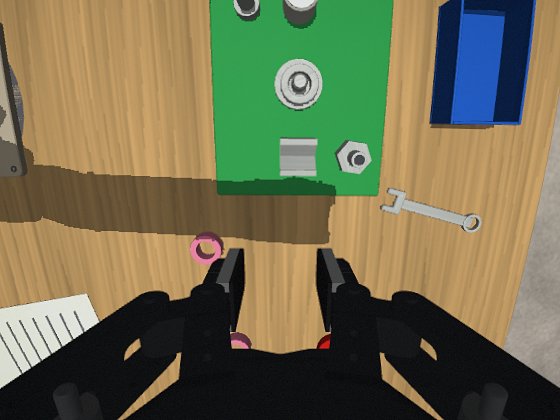

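The view shows everything standing: hub with ring at (298,84), hex behind the V-block at (353,156), and pin in front of the post at (246,5). The spanner and bin haven't moved, so I'm handing in.

```bash
python3 -c "
from workcell import *
print(hand_in())"
```

```text
the job is handed in; nothing more can be done
None
```

I handed the job in at about 34 s: the hub is within about 2 mm of midway with the ring flat on its flange, and the hex is behind the V-block and the pin in front of the post, each with about a 30 mm gap; the spanner, jar and bin were not touched.

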